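# Charge a gas capsule and weigh it

## Task

Fill the capsule on the small hand pump: turn the flywheel clockwise (seen from above) by its red grip through exactly one revolution, so that the grip stops again at the yellow pointer. Then push the blue sprung collar of the coupler fully down, draw the released capsule up out of its socket, and stand it upright, gently, in the middle of the balance pan. Let go of it, do not knock the pressure gauge, and leave the bottle, jar and beaker where they are.

Things in the scene. Friction and masses are not known exactly. Their poses are not given: they have to be found in the camera images.
- filler: hand-cranked gas filling bench fixed to the table: white deck 170 (its x) by 355 (its y, from -212 to +142) and 35 mm high. Origin on the table under the deck; z up. On the deck, in its frame: the flywheel's axis at (0, +60), the coupler's axis at (0, -100), the pressure gauge at (0, -185); between wheel and coupler a pump barrel up to 69 mm above the table
- pump_head: grey pedestal, 90 mm across, fixed on the deck under the flywheel; its origin lies on the wheel's vertical axis, 35 mm above the table (deck level). A yellow home pointer stands on its -x side, 76 to 83 mm from the axis, up to 46 mm above the deck. Its heading on the deck differs from start to start
- wheel (a joint): angle of the flywheel, rad: 0 at the start with the red grip at the yellow pointer, grows clockwise seen from above, 2 pi after one revolution (one full pump stroke: a screw drives the plunger 35 mm along the barrel). Its bearing is stiff enough (about 0.06 N m) that it stays where it is left. It can run from -0.8 to 7.4
- wheel_axis (a point): centre of the flywheel's top face, on its vertical axis, 89 mm above the table. Spoked steel flywheel, 142 mm across, 18 mm thick
- grip_mid (a point): middle of the upright red crank grip: 22 mm diameter, 55 mm tall (from 91 to 146 mm above the table), 52 mm from the wheel's axis; it spins freely on its pin
- socket (a point): centre of the coupler socket's floor, 45 mm above the table; the capsule's foot stands on it, guided by a rim 6 mm high
- collar_top (a point): centre of the top face of the blue collar round the capsule: outer diameter 68, bore 42 mm, top face 68 mm above the table when up. It slides straight down 8 mm against a spring (4 N at first, 8 N fully down) and springs back when let go
- collar (a joint): how far the collar is pushed down, m: 0 up, 0.008 fully down. The capsule is locked in its socket while this is below about 0.005 and free while it is above; once the foot has risen 15 mm the collar no longer matters
- capsule: loose metal gas capsule, 88 mm tall, about 0.25 kg, locked upright in the coupler at the start. Origin at the centre of its underside, z up its axis. Foot 30 mm diameter by 8 mm, neck 18 mm diameter to 22 mm, body 34 mm diameter from 22 to 75 mm, brass valve stub 20 mm diameter on top up to 88 mm. In the socket the body begins 67 mm above the table, just inside the collar's bore, so that fingers which straddle it press the collar with their tips and can then close on it
- gauge: fragile pressure gauge on a brass stem, fixed on the deck 85 mm beyond the coupler's axis, away from the wheel; dial 54 mm across in the deck's x and z, 20 mm thick in the deck's y; top 187 mm above the table. Origin at the foot of its stem, on the deck
- balance: white precision balance fixed to the table, 220 (its x) by 180 by 55 mm high, display on its -x side. Origin at the centre of its underside
- pan (a point): centre of the round steel weighing pan's top face, 66 mm above the table; pan 94 mm across, fixed, inside a square glass draught guard (144 mm inside, glass 3 mm, sides along the balance's x and y, top edge 100 mm above the table), open above
- bottle: white reagent bottle with blue cap, 66 mm diameter, 210 mm tall, loose, near the flywheel; origin at the centre of its underside
- jar: white jar with red lid, 64 mm diameter, 70 mm tall, loose; origin at the centre of its underside
- beaker: glass beaker, 68 mm diameter, 85 mm tall, loose, beyond the balance; origin at the centre of its underside
Things that resemble listed ones, but are neither listed nor needed, are in the scene too. What is meant by the capsule is not green, and is the smaller of those in its own colour.

How it is judged:
By the outcome, as a careful person would: the job done as asked, in the order asked, and still so for the second after the job is handed in, with the robot touching nothing.
It also fails if it takes over 72 s, if anything falls off the work surface, if the arm or the gripper's body presses on something with over 40 N, if the wrist force passes 120 N, or if a joint passes its speed limit or range.

## Robot

A 6-joint arm with a two-finger parallel gripper is mounted at the origin on the work surface. World frame = base frame: x ahead of the robot, y to its left, z up, the work surface at z = 0. Lengths are in m, angles in rad, forces in N, time in s.
With the tool pointing down it reaches from about 0.35 to 0.775 m from the base axis. Payload 5.5 kg.
Tool frame: the origin (TCP) lies on the centre line of the jaws, within the pads' length; the fingertips stand 8 mm ahead of it and the grasp point (between the pads) lies 11 mm behind it; z points along the fingers, y is the direction in which the jaws open and shut (so a half turn about z gives the same grasp; the last joint's range is limited). The gripper opens to 85 mm and grips with 20 to 120 N. Pads are 22 mm wide; open, the fingers measure 114 mm over their backs; the gripper's body (76 mm by 85 mm) begins 54 mm behind the grasp point. The pads swing forward as they close: fully open they stand 13 mm farther back than shut.
Start: joints at [-1.468, 0.313, 0.046, 1.304, 0, 1.431], TCP at [0.138, -0.558, 0.239] pointing down, gripper open.
Joint ranges: [-2.76, 2.76], [-0.86, 1.69], [-1.03, 1.26], [-2.2, 2.34], [-1.47, 1.5], [-3.14, 3.14]. Speed limits (rad/s): [2.57, 2.57, 3.14, 3.14, 3.14, 3.14].

## Interface

Orientations are given as a unit quaternion [w, x, y, z].
In Python, from workcell import env gives the robot as it stands. The module is installed in compiled form; this text tells all that it offers.
- The arm moves only by the tool play_rows, never from a script. Its argument "steps" is a list of rows, each an object with "claw": the closure in counts, from 0 (fully open) to 255 (shut); "dp": the shift along the tool's x, y, z in m, a list of three; "angular": the turn, a rotation vector about the tool's x, y, z in degrees, a list of three. In form: [{"claw": claw, "dp": [dx, dy, dz], "angular": [wx, wy, wz]}, ...]. A call has exactly 8 rows; each row shifts and turns the commanded pose from where the row before left it, along the tool's axes as they then stand; what a row does not reach is not made up. A row lasts 1/12 s, in which the tool goes at most 41.7 mm and 7.16 degrees, less where a joint would pass 70% of its speed; a pose out of reach is approached as far as the arm can. A call is refused whole if a number of a shift passes 0.0417 or a number of a turn 7.16, either way. A call with a gripper value outside its range is refused whole. The fingers move at their own pace and stop on an object; "force" is the grip in N (left out, the last holds). Time passes only in rows, so rows that do not move let the fingers close, or fill a call up. It gives the time, the measured TCP pose, the force and the opening at its end, in the units of the state.
- env.get_state(): the state, without advancing time (a new reading comes with each control period).
- env.read_camera(name): name is "scene" or "top"; returns (picture, depth): 400x640x3 uint8, red, green, blue; 400x640 float32, m along the optical axis (not along the pixel's ray), 0 where there is no reading.
- env.calibration(name): a dict with "fx", "fy", "cx", "cy" (pixels), "world_from_camera" (4x4, takes a point from camera to world coordinates). Camera axes: x right, y down, z forward; pixel columns grow to the right and rows downward; lengths in m; the calibration is good to about 2 mm. A picture is of the moment at which its call begins. calibration takes no time and is no camera call.
- env.hand_in(): hands the job in, once; it reports no verdict.
The state is a dict: "clock": time; "joint_pos": joint angles; "qvel": joint speeds; "tau": joint torques, N m; "tcp_pos": TCP position; "orientation": TCP orientation; "wrist_force": force on the tool from outside, world axes, zero at the start; "ft_torque": the same for the moment, N m; "finger_gap": finger opening in m.
Only numpy, scipy, OpenCV 4.12 (cv2) and the standard library are available. Lean on these libraries where they do the work, as an engineer would, in place of code of your own. Each camera call takes 0.05 s, during which the arm holds its last target. There are 200 camera calls.

## Working session

There is one attempt and no reset: what is moved stays moved. The work goes in short steps, Python scripts to look and compute and a tool call to move; the robot and the scene stay as the last step left them, time stands still between calls to the robot, and variables do not carry over. Pictures are saved under pics/ and viewed, about 8 in all and at most 12, crops included, and the job is handed in when it is done.

Besides the shell and the picture viewer there is one more tool, called after "Call:" as name(argument=value, ...) on one line, values as JSON. play_rows: Moves the arm, as the interface text tells. Its arguments: {"type":"object","properties":{"steps":{"type":"array","items":{"type":"object","properties":{"claw":{"type":"number"},"dp":{"type":"array","items":{"type":"number"}},"angular":{"type":"array","items":{"type":"number"}}}}},"force":{"type":"number"}},"required":["steps"]}

```bash
mkdir -p pics; cat > h.py <<'E'
import numpy as np, cv2
from workcell import env
def grab(n,save=None):
    p,d=env.read_camera(n); np.savez(f'{n}.npz',p=p,d=d)
    if save: cv2.imwrite(f'pics/{save}.png',p[:,:,::-1])
    return p,d
def load(n):
    z=np.load(f'{n}.npz'); return z['p'],z['d']
def cloud(n,d):
    c=env.calibration(n); v,u=np.mgrid[:d.shape[0],:d.shape[1]]
    P=np.stack([(u-c['cx'])/c['fx']*d,(v-c['cy'])/c['fy']*d,d],-1)
    T=np.array(c['world_from_camera']); W=P@T[:3,:3].T+T[:3,3]
    W[d<=0]=np.nan
    return W
E
python3 - <<'E'
from h import *
for n in('scene','top'):
    p,d=grab(n,n+'0'); c=env.calibration(n); print(n,c['fx'],c['cx'],c['cy'],np.round(c['world_from_camera'],3).tolist(),(d==0).mean())
s=env.get_state(); print({k:np.round(v,3).tolist() for k,v in s.items()})
E
```

```text
scene 376.0399034384251 320.70304939250894 201.82531916891378 [[-0.875, 0.309, -0.373, 0.859], [0.484, 0.537, -0.691, 0.548], [-0.013, -0.785, -0.62, 0.675], [0.0, 0.0, 0.0, 1.0]] 0.0040078125
top 368.2076577567147 320.7452858937578 202.22221323401013 [[0.02, -0.991, 0.135, 0.402], [-1.0, -0.023, -0.02, -0.082], [0.022, -0.135, -0.991, 1.043], [0.0, 0.0, 0.0, 1.0]] 0.00396875
{'clock': 0.1, 'joint_pos': [-1.468, 0.314, 0.045, 1.304, 0.0, 1.431], 'qvel': [0.001, -0.001, 0.004, 0.002, 0.0, 0.002], 'tau': [0.005, -48.173, 29.924, 0.013, -0.0, 0.0], 'tcp_pos': [0.138, -0.558, 0.238], 'orientation': [-0.001, 0.993, 0.121, 0.0], 'wrist_force': [-0.084, -0.174, -0.444], 'ft_torque': [-0.036, -0.017, -0.036], 'finger_gap': 0.085}
```

View pics/scene0.png

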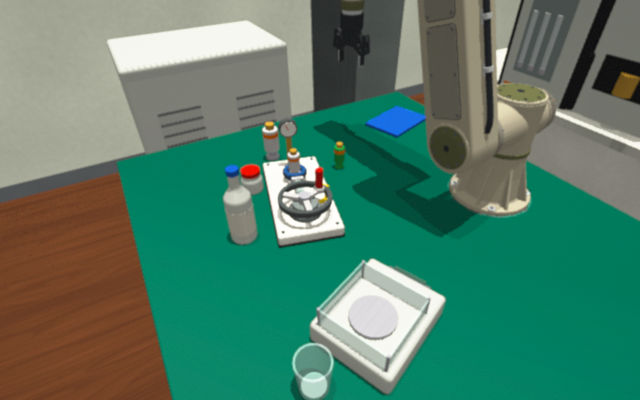

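View pics/top0.png

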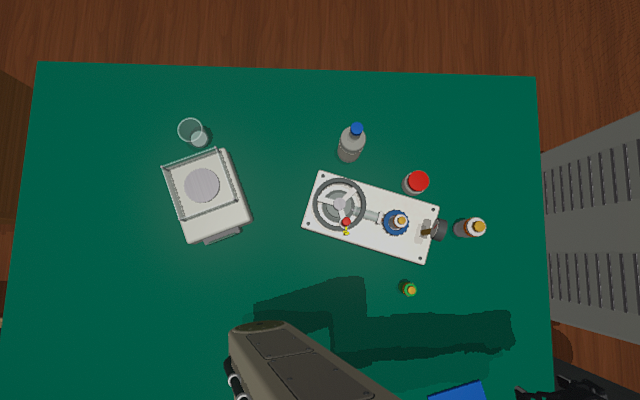

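Candidates for the capsule are white with an orange band in the coupler at top (397,222), a larger white one standing at top (470,228), and a green one at (410,290). The one in the coupler fits: it isn't green and is the smaller white one. I'll measure and make a crop to confirm.

```bash
cat > m.py <<'E'
from h import *
W={};H={}
for n in('scene','top'):
    p,d=load(n); W[n]=cloud(n,d); H[n]=cv2.cvtColor(p,cv2.COLOR_RGB2HSV)
def rep(name,n,m):
    P=W[n][m]; P=P[~np.isnan(P[:,0])]
    if len(P)<3: print(name,n,len(P)); return P
    (c,r)=cv2.minEnclosingCircle(P[:,:2].astype(np.float32))
    print(name,n,len(P),'med',np.round(np.median(P,0),4),'mec',np.round(c,4),round(r,4),'z',np.round(np.percentile(P[:,2],[2,98]),4)); return P
E
cat > m1.py <<'E'
from m import *
for n in W:
    w=W[n];h=H[n]; hh,s,v=[h[...,i] for i in range(3)]; x,y,z=[w[...,i] for i in range(3)]
    reg=(x>.3)&(x<.8)&(y>-.6)&(y<.05)
    red=((hh<8)|(hh>172))&(s>150)&(v>80)&reg
    rep('grip',n,red&(z>.085)&(z<.16)); rep('griptop',n,red&(z>.141)&(z<.152)); rep('jar',n,red&(z>.055)&(z<.085))
    blue=(hh>95)&(hh<125)&(s>120)&reg
    rep('collar',n,blue&(z>.055)&(z<.08)); rep('collartop',n,blue&(z>.064)&(z<.073)); rep('cap',n,blue&(z>.17))
    yel=(hh>20)&(hh<34)&(s>140)&reg
    rep('pointer',n,yel&(z>.05)&(z<.09)); 
    org=(hh>8)&(hh<25)&(s>100)&reg
    rep('stubs',n,org&(z>.125)&(z<.14))
    deck=(s<60)&(z>.028)&(z<.042)&reg
    P=rep('deck',n,deck)
    r=cv2.minAreaRect(P[:,:2].astype(np.float32)); print(' rect',r, np.round(cv2.boxPoints(r),3).tolist())
    dark=reg&(z>.083)&(z<.095)&(s<90); P=rep('wheel',n,dark)
    reg2=(y>.05)&(y<.5)&(x>.3)&(x<.85)
    P=rep('pan',n,reg2&(z>.063)&(z<.070)&(s<60))
    P=rep('bal',n,reg2&(z>.045)&(z<.059)&(s<60)); r=cv2.minAreaRect(P[:,:2].astype(np.float32)); print(' rect',r)
    P=rep('glass',n,reg2&(z>.09)&(z<.106)); 
    if len(P)>3: print(' rect',cv2.minAreaRect(P[:,:2].astype(np.float32)))
pt,_=load('top');ps,_=load('scene')
a=cv2.resize(pt[150:320,290:500],None,fx=3,fy=3,interpolation=2)[:,:,::-1]; cv2.imwrite('pics/cropA.png',a)
E
python3 m1.py
```

```text
grip scene 122 med [ 0.4831 -0.1557  0.1278] mec [ 0.4805 -0.1618] 0.0115 z [0.0975 0.1478]
griptop scene 33 med [ 0.4797 -0.1583  0.1456] mec [ 0.4805 -0.1627] 0.0108 z [0.1415 0.1481]
jar scene 219 med [ 0.6029 -0.3554  0.0704] mec [ 0.6009 -0.3625] 0.0288 z [0.058  0.0731]
collar scene 107 med [ 0.5002 -0.2862  0.0689] mec [ 0.4879 -0.2981] 0.0322 z [0.0622 0.0716]
collartop scene 101 med [ 0.4984 -0.2862  0.069 ] mec [ 0.4879 -0.2981] 0.0322 z [0.0652 0.0717]
cap scene 143 med [ 0.6964 -0.1719  0.2095] mec [ 0.6955 -0.1796] 0.0164 z [0.1964 0.2122]
pointer scene 34 med [ 0.3169 -0.3272  0.0811] mec [ 0.3831 -0.2526] 0.1192 z [0.0574 0.0896]
stubs scene 67 med [ 0.4824 -0.3798  0.129 ] mec [ 0.477 -0.404] 0.1118 z [0.1254 0.1354]
deck scene 2726 med [ 0.5413 -0.1653  0.036 ] mec [ 0.5248 -0.2695] 0.2272 z [0.0293 0.04  ]
 rect ((0.5490539073944092, -0.2892085909843445), (0.4294973313808441, 0.2826381325721741), 74.00717163085938) [[0.3540000021457672, -0.4569999873638153], [0.6259999871253967, -0.5350000262260437], [0.7440000176429749, -0.12200000137090683], [0.47200000286102295, 
[... 1585 characters left out ...]
5809999704360962, -0.5249999761581421], [0.699999988079071, -0.1120000034570694], [0.4699999988079071, -0.04600000008940697]]
wheel top 1038 med [ 0.5335 -0.1509  0.0879] mec [ 0.5345 -0.2817] 0.2042 z [0.0833 0.0931]
pan top 1014 med [0.574  0.2228 0.0656] mec [0.6056 0.2327] 0.1316 z [0.0632 0.0695]
bal top 3496 med [0.5238 0.1947 0.054 ] mec [0.5708 0.2194] 0.1543 z [0.0481 0.0579]
 rect ((0.5752265453338623, 0.22047850489616394), (0.28073081374168396, 0.17873746156692505), 22.227529525756836)
glass top 461 med [0.5756 0.2329 0.098 ] mec [0.5735 0.22  ] 0.1058 z [0.0906 0.1029]
 rect ((0.5737125873565674, 0.22058552503585815), (0.15254351496696472, 0.15106426179409027), 22.26679039001465)
```

View pics/cropA.png

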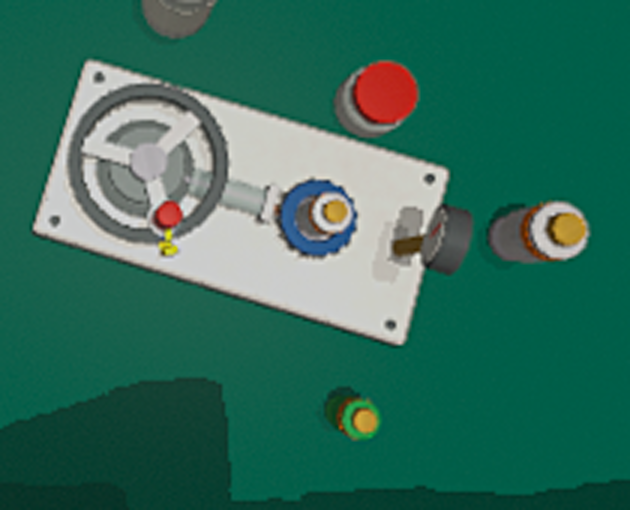

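The crop shows the white/orange capsule inside the blue collar (crop (330,213), i.e. top (400,221)). The standing white one at crop (560,230) is larger and the third is green, so the coupler one is confirmed. Refining the axes.

```bash
cat > m2.py <<'E'
from m import *
from scipy.optimize import least_squares
A=[]
for n in W:
    w=W[n];h=H[n]; hh,s,v=[h[...,i] for i in range(3)]; x,y,z=[w[...,i] for i in range(3)]
    near=lambda cx,cy,r:np.hypot(x-cx,y-cy)<r
    # wheel rim: dark grey
    m=near(.53,-.145,.1)&(z>.083)&(z<.095)&(s<90)&(v<140); P=w[m][:,:2]
    f=least_squares(lambda q:np.hypot(P[:,0]-q[0],P[:,1]-q[1])-q[2],[.53,-.145,.065],loss='soft_l1',f_scale=.003).x
    hull=cv2.minEnclosingCircle(P.astype(np.float32)); print(n,'rim',len(P),np.round(f,4),'mec',np.round(hull[0],4),round(hull[1],4))
    # hub bright
    # capsule: stub top
    m=near(.485,-.30,.03)&(z>.127)&(z<.138); rep('stubtop',n,m)
    m=near(.485,-.30,.03)&(z>.112)&(z<.1235); rep('shoulder',n,m)
    m=near(.485,-.30,.03)&(z>.075)&(z<.115); P=rep('body',n,m)
    if len(P)>10:
        f=least_squares(lambda q:np.hypot(P[:,0]-q[0],P[:,1]-q[1])-.017,[.485,-.30],loss='soft_l1',f_scale=.002).x; print('  bodyfit',np.round(f,4))
    m=near(.485,-.30,.05)&(hh>95)&(hh<125)&(s>120)&(z>.064)&(z<.073);P=w[m][:,:2]
    print('  collar mec',cv2.minEnclosingCircle(P.astype(np.float32)))
    c=(hh>20)&(hh<34)&(s>140)&near(.46,-.16,.05); P=rep('pointer',n,c)
    # gauge
    rep('gauge',n,near(.46,-.385,.045)&(z>.1))
    rep('gaugehi',n,near(.46,-.385,.05)&(z>.175))
    m=near(.575,.22,.055)&(z>.063)&(z<.070)&(s<60); P=w[m]; rep('pan',n,m)
    # deck edge
    m=(s<60)&(z>.030)&(z<.040)&near(.5,-.2,.25)&(x<.62)&(y>-.48); m=cv2.morphologyEx(m.astype(np.uint8),2,np.ones((3,3)))
    nl,L,st,_=cv2.connectedComponentsWithStats(m); k=1+st[1:,4].argmax(); P=w[L==k]
    r=cv2.minAreaRect(P[:,:2].astype(np.float32)); print('  deckrect',np.round(r[0],4),np.round(r[1],4),r[2],np.round(cv2.boxPoints(r),3).tolist())
E
python3 m2.py
```

```text
scene rim 529 [ 0.5316 -0.1456  0.0641] mec [ 0.5309 -0.1479] 0.0716
stubtop scene 32 med [ 0.4876 -0.2999  0.1328] mec [ 0.4867 -0.3031] 0.011 z [0.1271 0.1364]
shoulder scene 62 med [ 0.4915 -0.2921  0.1198] mec [ 0.4876 -0.3013] 0.0174 z [0.1126 0.1234]
body scene 141 med [ 0.4925 -0.2908  0.0958] mec [ 0.4877 -0.301 ] 0.0175 z [0.0762 0.1137]
  bodyfit [ 0.4859 -0.3041]
  collar mec ((0.48790645599365234, -0.2980908453464508), 0.03224227577447891)
pointer scene 36 med [ 0.4635 -0.1652  0.042 ] mec [ 0.4647 -0.1621] 0.0173 z [0.0379 0.0907]
gauge scene 338 med [ 0.4665 -0.3774  0.1628] mec [ 0.4638 -0.3842] 0.0274 z [0.1044 0.1881]
gaugehi scene 95 med [ 0.4661 -0.3789  0.1826] mec [ 0.4631 -0.3844] 0.0238 z [0.1756 0.1884]
pan scene 1694 med [0.5759 0.222  0.0671] mec [0.5741 0.2199] 0.0481 z [0.0648 0.0692]
  deckrect [ 0.5051 -0.2394] [0.3547 0.169 ] 74.30846405029297 [[0.37599998712539673, -0.3869999945163727], [0.5379999876022339, -0.43299999833106995], [0.6340000033378601, -0.09200000017881393], [0.47200000286102295, -0.04600000008940697]]
top rim 664 [ 0.529  -0.1483  0.064
[... 311 characters left out ...]
fit [ 0.4857 -0.3021]
  collar mec ((0.4866514503955841, -0.30149272084236145), 0.03408815339207649)
pointer top 28 med [ 0.4595 -0.167   0.0793] mec [ 0.46   -0.1668] 0.0101 z [0.0375 0.1194]
gauge top 319 med [ 0.4616 -0.3779  0.1777] mec [ 0.4623 -0.3832] 0.0283 z [0.1101 0.1872]
gaugehi top 176 med [ 0.4619 -0.3819  0.1835] mec [ 0.4615 -0.3844] 0.0233 z [0.1758 0.1878]
pan top 860 med [0.573  0.221  0.0655] mec [0.5738 0.2211] 0.0473 z [0.0633 0.0691]
  deckrect [ 0.5032 -0.2394] [0.3525 0.1692] 74.00999450683594 [[0.37299999594688416, -0.38600000739097595], [0.5360000133514404, -0.4320000112056732], [0.6330000162124634, -0.09300000220537186], [0.4699999988079071, -0.04699999839067459]]
```

Positions agree between the two views: wheel axis (0.530,-0.148), grip (0.4795,-0.162) on a 52 mm radius at 195.3°, coupler (0.486,-0.302), pan (0.574,0.2205). The deck's +y is at 74.1°. I'll turn the tool so the jaws lie along deck x.

Call:
play_rows(steps=[{"claw":0,"dp":[0,0,0],"angular":[0,0,-7]},{"claw":0,"dp":[0,0,0],"angular":[0,0,-7]},{"claw":0,"dp":[0,0,0],"angular":[0,0,-7]},{"claw":0,"dp":[0,0,0],"angular":[0,0,-7]},{"claw":0,"dp":[0,0,0],"angular":[0,0,-7]},{"claw":0,"dp":[0,0,0],"angular":[0,0,-7]},{"claw":0,"dp":[0,0,0],"angular":[0,0,-7]},{"claw":0,"dp":[0,0,0],"angular":[0,0,-7]}], force=30)

```text
clock: 0.77
tcp_pos: [0.1382, -0.5578, 0.2388]
orientation: [-0.0, 0.818, 0.575, 0.0]
wrist_force: [-0.3, 0.7, 0.0]
finger_gap: 0.0851
```

```bash
cat > t.py <<'E'
import sys
from h import *
from scipy.spatial.transform import Rotation as R
def st(): 
    s=env.get_state(); w,x,y,z=s['orientation']; r=R.from_quat([x,y,z,w]); return s,np.array(s['tcp_pos']),r
def rel(target,yaw_y=-15.9):
    s,p,r=st(); M=r.as_matrix()
    print('t',s['clock'],'tcp',np.round(p,4),'F',np.round(s['wrist_force'],1),'gap',round(s['finger_gap'],4),'q',np.round(s['joint_pos'],2))
    print('tilt',np.round(np.degrees([M[0,2],M[1,2]]),2),'ytool deg',np.degrees(np.arctan2(M[1,1],M[0,1])))
    Y=np.radians(yaw_y); y=np.array([np.cos(Y),np.sin(Y),0]); z=np.array([0,0,-1.]); G=np.stack([np.cross(y,z),y,z],1)
    print('shift tool mm',np.round(1000*M.T@(np.array(target)-p),1),'rotvec deg',np.round(np.degrees(R.from_matrix(M.T@G).as_rotvec()),2))
if __name__=='__main__': rel(list(map(float,sys.argv[1:4])),*map(float,sys.argv[4:5]))
E
python3 t.py 0.4795 -0.162 0.2
```

```text
t 0.7667 tcp [ 0.1382 -0.5578  0.2388] F [-0.3  0.7  0. ] gap 0.0851 q [-1.47  0.31  0.05  1.3  -0.    0.45]
tilt [-0.01  0.06] ytool deg -19.741968106772088
shift tool mm [487.8 187.6  39.2] rotvec deg [-0.03 -0.06 -3.84]
```

Call:
play_rows(steps=[{"claw":0,"dp":[0,0,0],"angular":[0,0,-3.8]},{"claw":0,"dp":[0.034,0.0157,0],"angular":[0,0,0]},{"claw":0,"dp":[0.034,0.0157,0],"angular":[0,0,0]},{"claw":0,"dp":[0.034,0.0157,0],"angular":[0,0,0]},{"claw":0,"dp":[0.034,0.0157,0],"angular":[0,0,0]},{"claw":0,"dp":[0.034,0.0157,0],"angular":[0,0,0]},{"claw":0,"dp":[0.034,0.0157,0],"angular":[0,0,0]},{"claw":0,"dp":[0.034,0.0157,0],"angular":[0,0,0]}])

```text
clock: 1.43
tcp_pos: [0.3112, -0.3588, 0.239]
orientation: [-0.0, 0.8, 0.6, 0.0]
wrist_force: [-0.2, -0.4, 0.1]
finger_gap: 0.0854
```

Call:
play_rows(steps=[{"claw":0,"dp":[0.034,0.0157,0],"angular":[0,0,0]},{"claw":0,"dp":[0.034,0.0157,0],"angular":[0,0,0]},{"claw":0,"dp":[0.034,0.0157,0],"angular":[0,0,0]},{"claw":0,"dp":[0.034,0.0157,0],"angular":[0,0,0]},{"claw":0,"dp":[0.034,0.0157,0],"angular":[0,0,0]},{"claw":0,"dp":[0.034,0.0157,0],"angular":[0,0,0]},{"claw":0,"dp":[0.034,0.0157,0],"angular":[0,0,0]},{"claw":0,"dp":[0,0,0],"angular":[0,0,0]}])

```text
clock: 2.1
tcp_pos: [0.4857, -0.1582, 0.2388]
orientation: [-0.0, 0.798, 0.602, 0.001]
wrist_force: [0.6, -0.6, -0.3]
finger_gap: 0.0855
```

```bash
python3 t.py 0.4795 -0.162 0.115
```

```text
t 2.1 tcp [ 0.4857 -0.1582  0.2388] F [ 0.6 -0.6 -0.3] gap 0.0855 q [-0.47  0.19 -0.12  1.26  0.    1.37]
tilt [0.07 0.11] ytool deg -15.90953290626458
shift tool mm [ -5.6  -5.  123.8] rotvec deg [ 0.03 -0.13 -0.01]
```

Call:
play_rows(steps=[{"claw":0,"dp":[-0.0056,-0.005,0.02],"angular":[0,0,0]},{"claw":0,"dp":[0,0,0.025],"angular":[0,0,0]},{"claw":0,"dp":[0,0,0.025],"angular":[0,0,0]},{"claw":0,"dp":[0,0,0.025],"angular":[0,0,0]},{"claw":0,"dp":[0,0,0.02],"angular":[0,0,0]},{"claw":0,"dp":[0,0,0.009],"angular":[0,0,0]},{"claw":0,"dp":[0,0,0],"angular":[0,0,0]},{"claw":0,"dp":[0,0,0],"angular":[0,0,0]}])

```text
clock: 2.77
tcp_pos: [0.4761, -0.167, 0.1154]
orientation: [-0.0, 0.8, 0.6, -0.0]
wrist_force: [-0.0, -0.8, 0.9]
finger_gap: 0.0857
```

```bash
python3 t.py 0.4795 -0.162 0.115; python3 - <<'E'
from h import *
p,d=grab('scene'); cv2.imwrite('pics/c1.png',cv2.resize(p[110:260,220:400],None,fx=4,fy=4,interpolation=2)[:,:,::-1])
E
```

```text
t 2.7667 tcp [ 0.4761 -0.167   0.1154] F [-0.  -0.8  0.9] gap 0.0857 q [-0.5   0.25 -0.35  0.97 -0.    1.36]
tilt [-0.05  0.02] ytool deg -16.29904136662254
shift tool mm [5.7 1.8 0.4] rotvec deg [-0.05 -0.   -0.4 ]
```

View pics/c1.png

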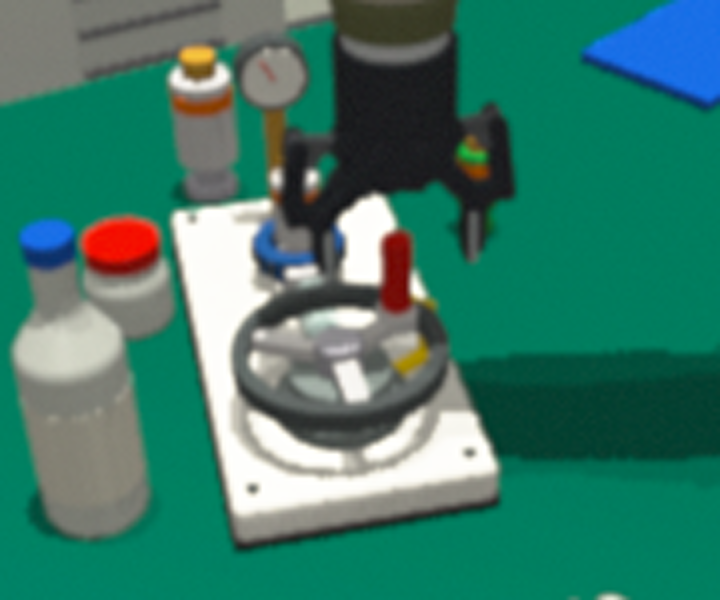

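Jaws straddle the red grip (397,270 in the crop), slightly off along tool x. I'll idle a row or two to see how it settles.

Call:
play_rows(steps=[{"claw":0,"dp":[0,0,0],"angular":[0,0,0]},{"claw":0,"dp":[0,0,0],"angular":[0,0,0]},{"claw":0,"dp":[0.004,0.002,0.002],"angular":[0,0,0]},{"claw":0,"dp":[0,0,0],"angular":[0,0,0]},{"claw":0,"dp":[0,0,0],"angular":[0,0,0]},{"claw":0,"dp":[0,0,0],"angular":[0,0,0]},{"claw":0,"dp":[0,0,0],"angular":[0,0,0]},{"claw":0,"dp":[0,0,0],"angular":[0,0,0]}])

```text
clock: 3.48
tcp_pos: [0.4794, -0.1636, 0.1133]
orientation: [0.0, 0.8, 0.6, -0.0]
wrist_force: [-0.6, 0.3, -0.3]
finger_gap: 0.0851
```

```bash
python3 t.py 0.4795 -0.162 0.113
```

```text
t 3.4833 tcp [ 0.4794 -0.1636  0.1133] F [-0.6  0.3 -0.3] gap 0.0851 q [-0.49  0.26 -0.35  0.96 -0.    1.37]
tilt [-0. -0.] ytool deg -16.286410990115293
shift tool mm [ 1.6 -0.3  0.3] rotvec deg [-0.    0.01 -0.39]
```

Call:
play_rows(steps=[{"claw":255,"dp":[0.0015,0,0],"angular":[0,0,0]},{"claw":255,"dp":[0,0,0],"angular":[0,0,0]},{"claw":255,"dp":[0,0,0],"angular":[0,0,0]},{"claw":255,"dp":[0,0,0],"angular":[0,0,0]},{"claw":255,"dp":[0,0,0],"angular":[0,0,0]},{"claw":255,"dp":[0,0,0],"angular":[0,0,0]},{"claw":255,"dp":[0,0,0],"angular":[0,0,0]},{"claw":255,"dp":[0,0,0],"angular":[0,0,0]}], force=40)

```text
clock: 4.15
tcp_pos: [0.4804, -0.1623, 0.1135]
orientation: [0.0, 0.8, 0.6, 0.0]
wrist_force: [2.1, -0.2, 0.5]
finger_gap: 0.021
```

```bash
python3 t.py 0.4795 -0.162 0.113; python3 - <<'E'
import numpy as np
# clockwise circle, rows in tool axes (x at 74.1-.4, y at -16.3), start grip angle 195.2
a0=np.radians(195.2); R=.0522; X=np.radians(73.7)
steps=[8,12]+[15]*21+[13,8,5]; print(sum(steps),2+21+3)
a=a0
for k in steps:
    b=a-np.radians(k); d=R*np.array([np.cos(b)-np.cos(a),np.sin(b)-np.sin(a)]); a=b
    print(k,np.round(1e3*np.array([d[0]*np.cos(X)+d[1]*np.sin(X), d[0]*np.sin(X)-d[1]*np.cos(X)]),1))
E
```

```text
t 4.15 tcp [ 0.4804 -0.1623  0.1135] F [ 2.1 -0.2  0.5] gap 0.021 q [-0.48  0.26 -0.35  0.96  0.    1.37]
tilt [ 0.07 -0.02] ytool deg -16.28509934743903
shift tool mm [ 0.1 -0.9  0.5] rotvec deg [ 0.07 -0.   -0.39]
361 26
8 [ 6.5 -3.4]
12 [10.4 -3.3]
15 [13.6 -1. ]
15 [13.4  2.6]
15 [12.2  6. ]
15 [10.3  8.9]
15 [ 7.6 11.3]
15 [ 4.4 12.9]
15 [ 1.  13.6]
15 [-2.6 13.4]
15 [-6.  12.2]
15 [-8.9 10.3]
15 [-11.3   7.6]
15 [-12.9   4.4]
15 [-13.6   1. ]
15 [-13.4  -2.6]
15 [-12.2  -6. ]
15 [-10.3  -8.9]
15 [ -7.6 -11.3]
15 [ -4.4 -12.9]
15 [ -1.  -13.6]
15 [  2.6 -13.4]
15 [  6.  -12.2]
13 [ 7.6 -9.1]
8 [ 5.6 -4.6]
5 [ 3.8 -2.5]
```

```bash
python3 - <<'E'
import numpy as np
a0=np.radians(195.2); R=.0522; X=np.radians(73.7)
steps=[5,5]+[10]*34+[5,5]
A=a0-np.radians(np.cumsum([0]+steps)); 
P=np.round(1e4*R*np.stack([np.cos(A-X),-np.sin(A-X)],1))
D=np.diff(P,axis=0)/1e4
for i in range(0,38,8): print(i,D[i:i+8].tolist())
print(D.sum(0))
E
```

```text
0 [[0.004, -0.0022], [0.0042, -0.0019], [0.0087, -0.0026], [0.009, -0.001], [0.0091, 0.0006], [0.0089, 0.0021], [0.0083, 0.0036], [0.0076, 0.005]]
8 [[0.0066, 0.0063], [0.0054, 0.0073], [0.0041, 0.0082], [0.0026, 0.0087], [0.001, 0.009], [-0.0006, 0.0091], [-0.0021, 0.0089], [-0.0036, 0.0083]]
16 [[-0.005, 0.0076], [-0.0063, 0.0066], [-0.0073, 0.0054], [-0.0082, 0.0041], [-0.0087, 0.0026], [-0.009, 0.001], [-0.0091, -0.0006], [-0.0089, -0.0021]]
24 [[-0.0083, -0.0036], [-0.0076, -0.005], [-0.0066, -0.0063], [-0.0054, -0.0073], [-0.0041, -0.0082], [-0.0026, -0.0087], [-0.001, -0.009], [0.0006, -0.0091]]
32 [[0.0021, -0.0089], [0.0036, -0.0083], [0.005, -0.0076], [0.0063, -0.0066], [0.0036, -0.0029], [0.0037, -0.0025]]
[-4.33680869e-18 -2.73218947e-17]
```

Call:
play_rows(steps=[{"claw":255,"dp":[0.004,-0.0022,0],"angular":[0,0,0]},{"claw":255,"dp":[0.0042,-0.0019,0],"angular":[0,0,0]},{"claw":255,"dp":[0.0087,-0.0026,0],"angular":[0,0,0]},{"claw":255,"dp":[0.009,-0.001,0],"angular":[0,0,0]},{"claw":255,"dp":[0.0091,0.0006,0],"angular":[0,0,0]},{"claw":255,"dp":[0.0089,0.0021,0],"angular":[0,0,0]},{"claw":255,"dp":[0.0083,0.0036,0],"angular":[0,0,0]},{"claw":255,"dp":[0.0076,0.005,0],"angular":[0,0,0]}])

```text
clock: 4.82
tcp_pos: [0.5006, -0.1057, 0.1135]
orientation: [0.001, 0.8, 0.6, -0.001]
wrist_force: [3.3, -7.9, -1.4]
finger_gap: 0.0211
```

Call:
play_rows(steps=[{"claw":255,"dp":[0.0066,0.0063,0],"angular":[0,0,0]},{"claw":255,"dp":[0.0054,0.0073,0],"angular":[0,0,0]},{"claw":255,"dp":[0.0041,0.0082,0],"angular":[0,0,0]},{"claw":255,"dp":[0.0026,0.0087,0],"angular":[0,0,0]},{"claw":255,"dp":[0.001,0.009,0],"angular":[0,0,0]},{"claw":255,"dp":[-0.0006,0.0091,0],"angular":[0,0,0]},{"claw":255,"dp":[-0.0021,0.0089,0],"angular":[0,0,0]},{"claw":255,"dp":[-0.0036,0.0083,0],"angular":[0,0,0]}])

```text
clock: 5.48
tcp_pos: [0.566, -0.1103, 0.1135]
orientation: [-0.001, 0.8, 0.6, -0.001]
wrist_force: [-3.8, -1.5, 6.1]
finger_gap: 0.021
```

Call:
play_rows(steps=[{"claw":255,"dp":[-0.005,0.0076,0],"angular":[0,0,0]},{"claw":255,"dp":[-0.0063,0.0066,0],"angular":[0,0,0]},{"claw":255,"dp":[-0.0073,0.0054,0],"angular":[0,0,0]},{"claw":255,"dp":[-0.0082,0.0041,0],"angular":[0,0,0]},{"claw":255,"dp":[-0.0087,0.0026,0],"angular":[0,0,0]},{"claw":255,"dp":[-0.009,0.001,0],"angular":[0,0,0]},{"claw":255,"dp":[-0.0091,-0.0006,0],"angular":[0,0,0]},{"claw":255,"dp":[-0.0089,-0.0021,0],"angular":[0,0,0]}])

```text
clock: 6.15
tcp_pos: [0.573, -0.1786, 0.1135]
orientation: [-0.0, 0.8, 0.6, 0.0]
wrist_force: [-0.9, 2.2, 6.7]
finger_gap: 0.021
```

Call:
play_rows(steps=[{"claw":255,"dp":[-0.0083,-0.0036,0],"angular":[0,0,0]},{"claw":255,"dp":[-0.0076,-0.005,0],"angular":[0,0,0]},{"claw":255,"dp":[-0.0066,-0.0063,0],"angular":[0,0,0]},{"claw":255,"dp":[-0.0054,-0.0073,0],"angular":[0,0,0]},{"claw":255,"dp":[-0.0041,-0.0082,0],"angular":[0,0,0]},{"claw":255,"dp":[-0.0026,-0.0087,0],"angular":[0,0,0]},{"claw":255,"dp":[-0.001,-0.009,0],"angular":[0,0,0]},{"claw":255,"dp":[0.0006,-0.0091,0],"angular":[0,0,0]}])

```text
clock: 6.82
tcp_pos: [0.5082, -0.1956, 0.1135]
orientation: [0.0, 0.8, 0.6, 0.001]
wrist_force: [4.4, 3.9, 5.0]
finger_gap: 0.0209
```

Call:
play_rows(steps=[{"claw":255,"dp":[0.0021,-0.0089,0],"angular":[0,0,0]},{"claw":255,"dp":[0.0036,-0.0083,0],"angular":[0,0,0]},{"claw":255,"dp":[0.005,-0.0076,0],"angular":[0,0,0]},{"claw":255,"dp":[0.0063,-0.0066,0],"angular":[0,0,0]},{"claw":255,"dp":[0.0036,-0.0029,0],"angular":[0,0,0]},{"claw":255,"dp":[0.0037,-0.0025,0],"angular":[0,0,0]},{"claw":255,"dp":[0,0,0],"angular":[0,0,0]},{"claw":255,"dp":[0,0,0],"angular":[0,0,0]}])

```text
clock: 7.48
tcp_pos: [0.4802, -0.1618, 0.1135]
orientation: [0.001, 0.8, 0.6, 0.001]
wrist_force: [4.5, 2.8, 1.9]
finger_gap: 0.021
```

```bash
python3 t.py 0.4804 -0.1623 0.1135
```

```text
t 7.4833 tcp [ 0.4802 -0.1618  0.1135] F [4.5 2.8 1.9] gap 0.021 q [-0.48  0.26 -0.35  0.96  0.    1.37]
tilt [ 0.09 -0.01] ytool deg -16.251656507755385
shift tool mm [-0.4  0.3 -0. ] rotvec deg [ 0.08 -0.02 -0.35]
```

Call:
play_rows(steps=[{"claw":255,"dp":[-0.0004,0.0003,0],"angular":[0,0,0]},{"claw":255,"dp":[0,0,0],"angular":[0,0,0]},{"claw":0,"dp":[0,0,0],"angular":[0,0,0]},{"claw":0,"dp":[0,0,0],"angular":[0,0,0]},{"claw":0,"dp":[0,0,0],"angular":[0,0,0]},{"claw":0,"dp":[0,0,0],"angular":[0,0,0]},{"claw":0,"dp":[0,0,0],"angular":[0,0,0]},{"claw":0,"dp":[0,0,-0.01],"angular":[0,0,0]}])

```text
clock: 8.15
tcp_pos: [0.4784, -0.1621, 0.1217]
orientation: [-0.002, 0.8, 0.6, -0.001]
wrist_force: [-0.3, 0.0, 0.1]
finger_gap: 0.0855
```

Call:
play_rows(steps=[{"claw":0,"dp":[0,0,-0.02],"angular":[0,0,0]},{"claw":0,"dp":[0,0,-0.025],"angular":[0,0,0]},{"claw":0,"dp":[0,0,-0.025],"angular":[0,0,0]},{"claw":0,"dp":[0,0,-0.025],"angular":[0,0,0]},{"claw":0,"dp":[0,0,-0.025],"angular":[0,0,0]},{"claw":0,"dp":[0,0,0],"angular":[0,0,0]},{"claw":0,"dp":[0,0,0],"angular":[0,0,0]},{"claw":0,"dp":[0,0,0],"angular":[0,0,0]}])

```text
clock: 8.82
tcp_pos: [0.4798, -0.1626, 0.2433]
orientation: [0.0, 0.8, 0.6, -0.0]
wrist_force: [0.5, -0.1, -0.5]
finger_gap: 0.0856
```

```bash
cat > wh.py <<'E'
from m import *
for n in W:
    w=W[n];h=H[n]; hh,s,v=[h[...,i] for i in range(3)]; x,y,z=[w[...,i] for i in range(3)]
    near=np.hypot(x-.48,y+.162)<.03
    red=((hh<8)|(hh>172))&(s>150)&(v>80)&near
    rep('grip',n,red&(z>.085)&(z<.16)); rep('griptop',n,red&(z>.141)&(z<.152)); print(n,'px',np.argwhere(red).mean(0),red.sum())
E
python3 t.py 0.4862 -0.302 0.2; python3 wh.py; python3 - <<'E'
from h import *
p,d=grab('scene'); grab('top','top2')
E
python3 wh.py
```

```text
t 8.8167 tcp [ 0.4798 -0.1626  0.2433] F [ 0.5 -0.1 -0.5] gap 0.0856 q [-0.49  0.18 -0.12  1.27 -0.    1.37]
tilt [-0.   -0.01] ytool deg -16.289925454110225
shift tool mm [-132.    45.2   43.3] rotvec deg [-0.    0.01 -0.39]
grip scene 116 med [ 0.4838 -0.1551  0.125 ] mec [ 0.4824 -0.1588] 0.0096 z [0.0955 0.1474]
griptop scene 28 med [ 0.4821 -0.1563  0.1457] mec [ 0.4814 -0.1577] 0.0084 z [0.1415 0.1479]
scene px [177.70689655 318.70689655] 116
grip top 56 med [ 0.4793 -0.1622  0.1443] mec [ 0.4792 -0.1622] 0.0104 z [0.1417 0.1477]
griptop top 56 med [ 0.4793 -0.1622  0.1443] mec [ 0.4792 -0.1622] 0.0104 z [0.1417 0.1477]
top px [221.         345.85714286] 56
grip scene 119 med [ 0.4838 -0.1554  0.1258] mec [ 0.4819 -0.1596] 0.0099 z [0.0962 0.1473]
griptop scene 25 med [ 0.481  -0.1576  0.1457] mec [ 0.4816 -0.1594] 0.0083 z [0.1422 0.1481]
scene px [177.81512605 318.63865546] 119
grip top 0
griptop top 0
top px [nan nan] 0wh.py:6: RuntimeWarning: Mean of empty slice.
  rep('grip',n,red&(z>.085)&(z<.16)); rep('griptop',n,red&(z>.141)&(z<.152)); print(n,'px',np.argwhere(red).mean(0),red.sum())
  ret = um.true_divide(
```

Grip pixel centroid in the scene view is the same before and after (318.6,177.8 vs 318.7,177.7), so one full revolution. Now to the coupler, pre-closing to about a 46 mm gap.

Call:
play_rows(steps=[{"claw":117,"dp":[-0.0165,0.0056,0],"angular":[0,0,0]},{"claw":117,"dp":[-0.025,0.0085,0],"angular":[0,0,0]},{"claw":117,"dp":[-0.025,0.0085,0],"angular":[0,0,0]},{"claw":117,"dp":[-0.025,0.0085,0],"angular":[0,0,0]},{"claw":117,"dp":[-0.025,0.0085,0],"angular":[0,0,0]},{"claw":117,"dp":[-0.0155,0.0056,0],"angular":[0,0,-0.4]},{"claw":117,"dp":[0,0,0],"angular":[0,0,0]},{"claw":117,"dp":[0,0,0],"angular":[0,0,0]}])

```text
clock: 9.58
tcp_pos: [0.4856, -0.3023, 0.2417]
orientation: [-0.001, 0.799, 0.602, -0.0]
wrist_force: [1.0, 0.8, 1.5]
finger_gap: 0.0464
```

```bash
python3 t.py 0.486 -0.302 0.16
```

```text
t 9.5833 tcp [ 0.4856 -0.3023  0.2417] F [1.  0.8 1.5] gap 0.0464 q [-0.7   0.31  0.05  1.31  0.    1.15]
tilt [-0.13  0.12] ytool deg -15.988274297954437
shift tool mm [ 0.2  0.5 81.7] rotvec deg [-0.15 -0.08 -0.09]
```

Call:
play_rows(steps=[{"claw":117,"dp":[0,0.0003,0.018],"angular":[0,0,0]},{"claw":117,"dp":[0,0,0.025],"angular":[0,0,0]},{"claw":117,"dp":[0,0,0.025],"angular":[0,0,0]},{"claw":117,"dp":[0,0,0.025],"angular":[0,0,0]},{"claw":117,"dp":[0,0,0.025],"angular":[0,0,0]},{"claw":117,"dp":[0,0,0.02],"angular":[0,0,0]},{"claw":117,"dp":[0,0,0],"angular":[0,0,0]},{"claw":117,"dp":[0,0,0],"angular":[0,0,0]}])

```text
clock: 10.25
tcp_pos: [0.4856, -0.3001, 0.1043]
orientation: [-0.002, 0.798, 0.603, -0.0]
wrist_force: [-0.3, 0.4, 0.1]
finger_gap: 0.0464
```

```bash
python3 t.py 0.486 -0.302 0.068;  python3 - <<'E'
from h import *
p,d=grab('scene'); q,_=grab('top')
a=cv2.resize(p[110:210,240:350],None,fx=4,fy=4,interpolation=2); b=cv2.resize(q[170:270,340:450],None,fx=3,fy=4,interpolation=2)
cv2.imwrite('pics/c2.png',np.hstack([a,b])[:,:,::-1])
E
```

```text
t 10.25 tcp [ 0.4856 -0.3001  0.1043] F [-0.3  0.4  0.1] gap 0.0464 q [-0.69  0.38 -0.2   1.    0.    1.15]
tilt [-0.17  0.15] ytool deg -15.82548203124648
shift tool mm [-1.8  1.  36.3] rotvec deg [-0.2  -0.1   0.07]
```

View pics/c2.png

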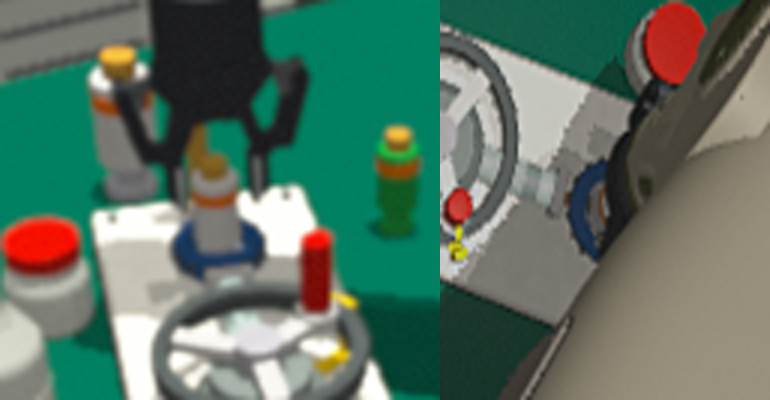

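Left crop: the fingers (180,180)/(260,180) straddle the capsule (213,200) above the blue collar. Right crop: the red grip is at the yellow pointer. Descending to just above the collar.

Call:
play_rows(steps=[{"claw":117,"dp":[-0.0015,0.0005,0.006],"angular":[0,0,0]},{"claw":117,"dp":[0,0,0.009],"angular":[0,0,0]},{"claw":117,"dp":[0,0,0.006],"angular":[0,0,0]},{"claw":117,"dp":[0,0,0.003],"angular":[0,0,0]},{"claw":117,"dp":[0,0,0.002],"angular":[0,0,0]},{"claw":117,"dp":[0,0,0.002],"angular":[0,0,0]},{"claw":117,"dp":[0,0,0],"angular":[0,0,0]},{"claw":117,"dp":[0,0,0],"angular":[0,0,0]}])

```text
clock: 11.02
tcp_pos: [0.4867, -0.3038, 0.0773]
orientation: [0.0, 0.798, 0.603, -0.0]
wrist_force: [0.5, -0.2, -0.0]
finger_gap: 0.0459
```

Call:
play_rows(steps=[{"claw":117,"dp":[0,0,0.002],"angular":[0,0,0]},{"claw":117,"dp":[0,0,0.002],"angular":[0,0,0]},{"claw":117,"dp":[0,0,0.001],"angular":[0,0,0]},{"claw":117,"dp":[0,0,0],"angular":[0,0,0]},{"claw":117,"dp":[0,0,0],"angular":[0,0,0]},{"claw":117,"dp":[0,0,0],"angular":[0,0,0]},{"claw":117,"dp":[0,0,0],"angular":[0,0,0]},{"claw":117,"dp":[0,0,0],"angular":[0,0,0]}])

```text
clock: 11.68
tcp_pos: [0.487, -0.304, 0.0726]
orientation: [0.0, 0.798, 0.603, 0.0]
wrist_force: [0.4, 0.2, 4.2]
finger_gap: 0.0463
```

```bash
python3 t.py 0.486 -0.302 0.068
```

```text
t 11.6833 tcp [ 0.487  -0.304   0.0726] F [0.4 0.2 4.2] gap 0.0463 q [-0.7   0.41 -0.24  0.92 -0.    1.15]
tilt [ 0.04 -0.04] ytool deg -15.886928099010458
shift tool mm [ 1.6 -1.5  4.6] rotvec deg [0.05 0.03 0.01]
```

Call:
play_rows(steps=[{"claw":117,"dp":[0.0015,-0.0013,0],"angular":[0,0,0]},{"claw":117,"dp":[0,0,0.002],"angular":[0,0,0]},{"claw":117,"dp":[0,0,0.002],"angular":[0,0,0]},{"claw":117,"dp":[0,0,0.002],"angular":[0,0,0]},{"claw":117,"dp":[0,0,0],"angular":[0,0,0]},{"claw":117,"dp":[0,0,0],"angular":[0,0,0]},{"claw":117,"dp":[0,0,0],"angular":[0,0,0]},{"claw":117,"dp":[0,0,0],"angular":[0,0,0]}])

```text
clock: 12.35
tcp_pos: [0.4866, -0.3028, 0.0684]
orientation: [0.002, 0.798, 0.603, 0.0]
wrist_force: [-1.4, -0.7, 15.8]
finger_gap: 0.0464
```

Call:
play_rows(steps=[{"claw":117,"dp":[0,0,0.001],"angular":[0,0,0]},{"claw":117,"dp":[0,0,0.001],"angular":[0,0,0]},{"claw":117,"dp":[0,0,0],"angular":[0,0,0]},{"claw":117,"dp":[0,0,0],"angular":[0,0,0]},{"claw":117,"dp":[0,0,0],"angular":[0,0,0]},{"claw":117,"dp":[0,0,0],"angular":[0,0,0]},{"claw":117,"dp":[0,0,0],"angular":[0,0,0]},{"claw":117,"dp":[0,0,0],"angular":[0,0,0]}])

```text
clock: 13.02
tcp_pos: [0.4869, -0.303, 0.0683]
orientation: [0.002, 0.798, 0.603, 0.0]
wrist_force: [-4.0, 2.3, 27.8]
finger_gap: 0.046
```

```bash
python3 t.py 0.486 -0.302 0.0635
```

```text
t 13.0167 tcp [ 0.4869 -0.303   0.0683] F [-4.   2.3 27.8] gap 0.046 q [-0.7   0.41 -0.25  0.91 -0.    1.15]
tilt [ 0.19 -0.2 ] ytool deg -15.896739843695563
shift tool mm [ 0.7 -1.1  4.7] rotvec deg [0.24 0.14 0.  ]
```

Collar bottomed out: hard stop at TCP 0.0683, so tips at 0.060, which is 8 mm down. Backing off 1 mm of command, then closing on the capsule.

Call:
play_rows(steps=[{"claw":117,"dp":[0,0,-0.001],"angular":[0,0,0]},{"claw":135,"dp":[0,0,0],"angular":[0,0,0]},{"claw":150,"dp":[0,0,0],"angular":[0,0,0]},{"claw":165,"dp":[0,0,0],"angular":[0,0,0]},{"claw":200,"dp":[0,0,0],"angular":[0,0,0]},{"claw":255,"dp":[0,0,0],"angular":[0,0,0]},{"claw":255,"dp":[0,0,0],"angular":[0,0,0]},{"claw":255,"dp":[0,0,0],"angular":[0,0,0]}], force=50)

```text
clock: 13.68
tcp_pos: [0.4868, -0.3029, 0.0684]
orientation: [0.002, 0.798, 0.603, 0.0]
wrist_force: [-4.1, 1.3, 22.9]
finger_gap: 0.0329
```

```bash
python3 t.py 0.486 -0.302 0.0683
```

```text
t 13.6833 tcp [ 0.4868 -0.3029  0.0684] F [-4.1  1.3 22.9] gap 0.0329 q [-0.7   0.41 -0.25  0.91 -0.    1.15]
tilt [ 0.16 -0.17] ytool deg -15.898353591891649
shift tool mm [ 0.6 -1.   0.1] rotvec deg [0.2  0.12 0.  ]
```

Call:
play_rows(steps=[{"claw":255,"dp":[0,0,-0.001],"angular":[0,0,0]},{"claw":255,"dp":[0,0,-0.001],"angular":[0,0,0]},{"claw":255,"dp":[0,0,-0.001],"angular":[0,0,0]},{"claw":255,"dp":[0,0,0],"angular":[0,0,0]},{"claw":255,"dp":[0,0,0],"angular":[0,0,0]},{"claw":255,"dp":[0,0,0],"angular":[0,0,0]},{"claw":255,"dp":[0,0,0],"angular":[0,0,0]},{"claw":255,"dp":[0,0,0],"angular":[0,0,0]}])

```text
clock: 14.35
tcp_pos: [0.4866, -0.3027, 0.0686]
orientation: [0.001, 0.798, 0.603, 0.0]
wrist_force: [3.8, -3.7, 4.8]
finger_gap: 0.0331
```

```bash
python3 t.py 0.486 -0.302 0.0683
```

```text
t 14.35 tcp [ 0.4866 -0.3027  0.0686] F [ 3.8 -3.7  4.8] gap 0.0331 q [-0.7   0.41 -0.24  0.91 -0.    1.15]
tilt [ 0.08 -0.08] ytool deg -15.894068815935276
shift tool mm [ 0.5 -0.8  0.3] rotvec deg [0.1  0.06 0.01]
```

Call:
play_rows(steps=[{"claw":255,"dp":[0,0,-0.04],"angular":[0,0,0]},{"claw":255,"dp":[0,0,-0.03],"angular":[0,0,0]},{"claw":255,"dp":[0,0,-0.02],"angular":[0,0,0]},{"claw":255,"dp":[0,0,-0.01],"angular":[0,0,0]},{"claw":255,"dp":[0,0,0],"angular":[0,0,0]},{"claw":255,"dp":[0,0,0],"angular":[0,0,0]},{"claw":255,"dp":[0,0,0],"angular":[0,0,0]},{"claw":255,"dp":[0,0,0],"angular":[0,0,0]}], force=60)

```text
clock: 15.02
tcp_pos: [0.4847, -0.3008, 0.1659]
orientation: [-0.002, 0.798, 0.603, -0.0]
wrist_force: [-1.2, 0.1, -2.9]
finger_gap: 0.0329
```

```bash
python3 t.py 0.486 -0.302 0.0683;  python3 - <<'E'
from h import *
p,d=grab('scene')
cv2.imwrite('pics/c3.png',cv2.resize(p[60:220,230:360],None,fx=4,fy=3.6,interpolation=2)[:,:,::-1])
E
```

```text
t 15.0167 tcp [ 0.4847 -0.3008  0.1659] F [-1.2  0.1 -2.9] gap 0.0329 q [-0.7   0.34 -0.1   1.14  0.    1.15]
tilt [-0.2   0.17] ytool deg -15.884400434141082
shift tool mm [-1.   2.  97.5] rotvec deg [-0.24 -0.11  0.02]
```

View pics/c3.png

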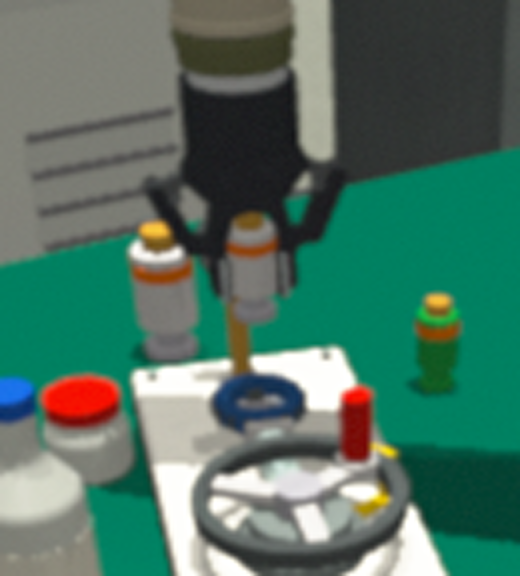

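Capsule is out of the socket (250,270 in the crop), the ring below is empty, and the wrist load is about its weight. Raising and carrying it to the balance.

Call:
play_rows(steps=[{"claw":255,"dp":[0,0,-0.02],"angular":[0,0,0]},{"claw":255,"dp":[0,0,-0.025],"angular":[0,0,0]},{"claw":255,"dp":[0,0,-0.02],"angular":[0,0,0]},{"claw":255,"dp":[0.012,-0.0013,0],"angular":[0,0,0]},{"claw":255,"dp":[0.022,-0.0024,0],"angular":[0,0,0]},{"claw":255,"dp":[0.03,-0.0032,0],"angular":[0,0,0]},{"claw":255,"dp":[0.03,-0.0032,0],"angular":[0,0,0]},{"claw":255,"dp":[0.03,-0.0032,0],"angular":[0,0,0]}])

```text
clock: 15.73
tcp_pos: [0.5063, -0.177, 0.2314]
orientation: [-0.001, 0.798, 0.602, -0.0]
wrist_force: [0.5, 0.1, -2.5]
finger_gap: 0.0328
```

Call:
play_rows(steps=[{"claw":255,"dp":[0.035,-0.0038,0],"angular":[0,0,0]},{"claw":255,"dp":[0.035,-0.0038,0],"angular":[0,0,0]},{"claw":255,"dp":[0.035,-0.0038,0],"angular":[0,0,0]},{"claw":255,"dp":[0.035,-0.0038,0],"angular":[0,0,0]},{"claw":255,"dp":[0.035,-0.0038,0],"angular":[0,0,0]},{"claw":255,"dp":[0.035,-0.0038,0],"angular":[0,0,0]},{"claw":255,"dp":[0.035,-0.0038,0],"angular":[0,0,0]},{"claw":255,"dp":[0.035,-0.0038,0],"angular":[0,0,0]}])

```text
clock: 16.4
tcp_pos: [0.5533, 0.101, 0.2314]
orientation: [-0.001, 0.798, 0.603, -0.001]
wrist_force: [0.7, -0.1, -2.1]
finger_gap: 0.0325
```

Call:
play_rows(steps=[{"claw":255,"dp":[0.035,-0.0038,0],"angular":[0,0,0]},{"claw":255,"dp":[0.03,-0.0032,0],"angular":[0,0,0]},{"claw":255,"dp":[0.025,-0.0027,0],"angular":[0,0,0]},{"claw":255,"dp":[0.016,-0.0017,0],"angular":[0,0,0]},{"claw":255,"dp":[0.01,-0.001,0],"angular":[0,0,0]},{"claw":255,"dp":[0.006,-0.0006,0],"angular":[0,0,0]},{"claw":255,"dp":[0,0,0],"angular":[0,0,0]},{"claw":255,"dp":[0,0,0],"angular":[0,0,0]}])

```text
clock: 17.07
tcp_pos: [0.5749, 0.219, 0.2326]
orientation: [-0.0, 0.798, 0.603, -0.001]
wrist_force: [-0.4, 0.8, -1.8]
finger_gap: 0.033
```

```bash
python3 t.py 0.574 0.2205 0.0895; python3 - <<'E'
from h import *
s=np.array(env.get_state()['tcp_pos'])
p,d=grab('scene'); grab('top'); W=cloud('scene',d); h=cv2.cvtColor(p,cv2.COLOR_RGB2HSV)
r=np.hypot(W[...,0]-s[0],W[...,1]-s[1])
m=(r<.03)&(W[...,2]>.15)&(W[...,2]<s[2]-.005); P=W[m]
for lo in np.arange(.19,.24,.005):
    q=P[(P[:,2]>=lo)&(P[:,2]<lo+.005)]
    if len(q): print(round(lo,3),len(q),np.round(q.mean(0),4),np.round(np.ptp(q[:,:2],0),3))
print('zmin',np.sort(P[:,2])[:5])
v,u=np.argwhere(m).mean(0).astype(int); 
cv2.imwrite('pics/c4.png',cv2.resize(p[max(0,v-90):v+90,max(0,u-90):u+90],None,fx=3.3,fy=3.3,interpolation=2)[:,:,::-1]); print(u,v)
E
```

```text
t 17.0667 tcp [0.5749 0.219  0.2326] F [-0.4  0.8 -1.8] gap 0.033 q [ 0.23  0.4   0.15  1.32 -0.    2.08]
tilt [-0.07 -0.04] ytool deg -15.899546430692254
shift tool mm [  1.3  -1.2 143.1] rotvec deg [-0.05  0.06  0.  ]
0.205 1 [0.5862 0.2256 0.2095] [0. 0.]
0.21 33 [0.5818 0.2271 0.2127] [0.025 0.018]
0.215 86 [0.5789 0.2258 0.2174] [0.028 0.019]
0.22 14 [0.5806 0.2237 0.2221] [0.012 0.01 ]
0.225 1 [0.5607 0.2289 0.2273] [0. 0.]
zmin [0.20949431 0.21014289 0.2107097  0.21076025 0.21076496]
378 263
```

View pics/c4.png

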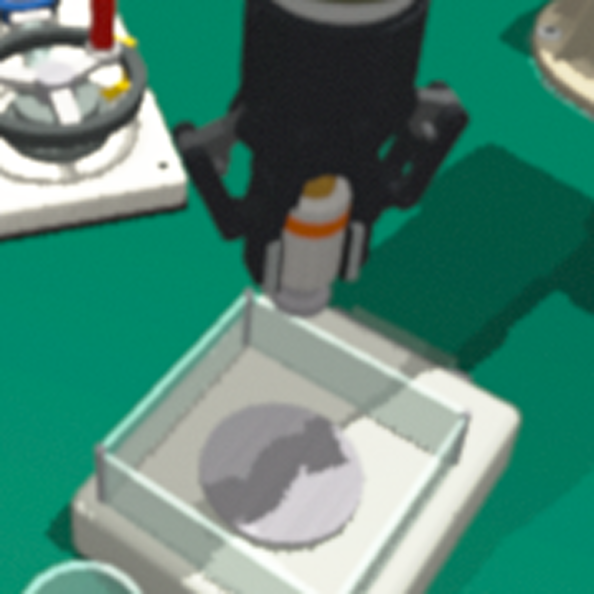

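Capsule hangs upright over the pan, foot near (302,300) in the crop; measured foot z ≈0.210 against 0.209 expected. Lowering: fast at first, then slowly until contact.

Call:
play_rows(steps=[{"claw":255,"dp":[0.0012,-0.001,0.012],"angular":[0,0,0]},{"claw":255,"dp":[0,0,0.022],"angular":[0,0,0]},{"claw":255,"dp":[0,0,0.025],"angular":[0,0,0]},{"claw":255,"dp":[0,0,0.025],"angular":[0,0,0]},{"claw":255,"dp":[0,0,0.022],"angular":[0,0,0]},{"claw":255,"dp":[0,0,0.014],"angular":[0,0,0]},{"claw":255,"dp":[0,0,0.008],"angular":[0,0,0]},{"claw":255,"dp":[0,0,0.004],"angular":[0,0,0]}])

```text
clock: 17.83
tcp_pos: [0.5741, 0.2198, 0.1001]
orientation: [-0.0, 0.798, 0.602, -0.001]
wrist_force: [-0.8, 0.4, -1.7]
finger_gap: 0.0328
```

Call:
play_rows(steps=[{"claw":255,"dp":[0,0,0],"angular":[0,0,0]},{"claw":255,"dp":[0,0,0],"angular":[0,0,0]},{"claw":255,"dp":[0,0,0.002],"angular":[0,0,0]},{"claw":255,"dp":[0,0,0.002],"angular":[0,0,0]},{"claw":255,"dp":[0,0,0.001],"angular":[0,0,0]},{"claw":255,"dp":[0,0,0],"angular":[0,0,0]},{"claw":255,"dp":[0,0,0],"angular":[0,0,0]},{"claw":255,"dp":[0,0,0],"angular":[0,0,0]}])

```text
clock: 18.5
tcp_pos: [0.5748, 0.221, 0.0964]
orientation: [0.0, 0.798, 0.603, 0.0]
wrist_force: [-0.4, 0.2, -1.9]
finger_gap: 0.0325
```

```bash
python3 t.py 0.574 0.2205 0.0895
```

```text
t 18.5 tcp [0.5748 0.221  0.0964] F [-0.4  0.2 -1.9] gap 0.0325 q [ 0.24  0.47 -0.09  1.02 -0.    2.08]
tilt [ 0.01 -0.  ] ytool deg -15.884338986682009
shift tool mm [-0.7 -0.6  6.9] rotvec deg [0.01 0.   0.02]
```

Call:
play_rows(steps=[{"claw":255,"dp":[-0.0006,-0.0005,0.001],"angular":[0,0,0]},{"claw":255,"dp":[0,0,0.001],"angular":[0,0,0]},{"claw":255,"dp":[0,0,0.001],"angular":[0,0,0]},{"claw":255,"dp":[0,0,0.001],"angular":[0,0,0]},{"claw":255,"dp":[0,0,0.001],"angular":[0,0,0]},{"claw":255,"dp":[0,0,0],"angular":[0,0,0]},{"claw":255,"dp":[0,0,0],"angular":[0,0,0]},{"claw":255,"dp":[0,0,0],"angular":[0,0,0]}])

```text
clock: 19.17
tcp_pos: [0.574, 0.2205, 0.0912]
orientation: [0.0, 0.798, 0.603, -0.0]
wrist_force: [0.1, -0.4, -3.0]
finger_gap: 0.0325
```

Call:
play_rows(steps=[{"claw":255,"dp":[0,0,0.0005],"angular":[0,0,0]},{"claw":255,"dp":[0,0,0],"angular":[0,0,0]},{"claw":255,"dp":[0,0,0.0005],"angular":[0,0,0]},{"claw":255,"dp":[0,0,0],"angular":[0,0,0]},{"claw":255,"dp":[0,0,0.0005],"angular":[0,0,0]},{"claw":255,"dp":[0,0,0],"angular":[0,0,0]},{"claw":255,"dp":[0,0,0],"angular":[0,0,0]},{"claw":255,"dp":[0,0,0],"angular":[0,0,0]}])

```text
clock: 19.83
tcp_pos: [0.5742, 0.2205, 0.0902]
orientation: [0.0, 0.798, 0.603, 0.0]
wrist_force: [-0.7, -0.7, 3.1]
finger_gap: 0.0328
```

Touched down (force changed from -2.5 to +3.1 N). Opening gently, then straight up.

Call:
play_rows(steps=[{"claw":150,"dp":[0,0,0],"angular":[0,0,0]},{"claw":145,"dp":[0,0,0],"angular":[0,0,0]},{"claw":138,"dp":[0,0,0],"angular":[0,0,0]},{"claw":130,"dp":[0,0,0],"angular":[0,0,0]},{"claw":120,"dp":[0,0,0],"angular":[0,0,0]},{"claw":110,"dp":[0,0,0],"angular":[0,0,0]},{"claw":100,"dp":[0,0,0],"angular":[0,0,0]},{"claw":100,"dp":[0,0,0],"angular":[0,0,0]}])

```text
clock: 20.5
tcp_pos: [0.5741, 0.2205, 0.0897]
orientation: [0.0, 0.798, 0.603, -0.0]
wrist_force: [-0.3, -0.4, 0.5]
finger_gap: 0.0513
```

Call:
play_rows(steps=[{"claw":100,"dp":[0,0,-0.005],"angular":[0,0,0]},{"claw":100,"dp":[0,0,-0.01],"angular":[0,0,0]},{"claw":100,"dp":[0,0,-0.02],"angular":[0,0,0]},{"claw":100,"dp":[0,0,-0.025],"angular":[0,0,0]},{"claw":100,"dp":[0,0,-0.025],"angular":[0,0,0]},{"claw":100,"dp":[0,0,-0.025],"angular":[0,0,0]},{"claw":100,"dp":[0,0,-0.02],"angular":[0,0,0]},{"claw":100,"dp":[0,0,-0.01],"angular":[0,0,0]}])

```text
clock: 21.17
tcp_pos: [0.5753, 0.2209, 0.2342]
orientation: [0.001, 0.798, 0.603, 0.003]
wrist_force: [0.6, -0.4, 0.7]
finger_gap: 0.0522
```

Call:
play_rows(steps=[{"claw":100,"dp":[-0.01,0,-0.01],"angular":[0,0,0]},{"claw":100,"dp":[-0.02,-0.01,0],"angular":[0,0,0]},{"claw":100,"dp":[-0.03,-0.02,0],"angular":[0,0,0]},{"claw":100,"dp":[-0.03,-0.02,0],"angular":[0,0,0]},{"claw":100,"dp":[-0.02,-0.01,0],"angular":[0,0,0]},{"claw":100,"dp":[0,0,0],"angular":[0,0,0]},{"claw":100,"dp":[0,0,0],"angular":[0,0,0]},{"claw":100,"dp":[0,0,0],"angular":[0,0,0]}])

```text
clock: 21.83
tcp_pos: [0.4865, 0.1309, 0.2397]
orientation: [0.0, 0.798, 0.602, 0.0]
wrist_force: [-0.4, -0.4, -0.0]
finger_gap: 0.0516
```

```bash
python3 t.py 0.574 0.2205 0.2; cat > fin.py <<'E'
from h import *
for n in('scene','top'): grab(n,n+'_end')
from m import *
for n in W:
    w=W[n];h=H[n]; hh,s,v=[h[...,i] for i in range(3)]; x,y,z=[w[...,i] for i in range(3)]
    near=lambda cx,cy,r:np.hypot(x-cx,y-cy)<r
    red=((hh<8)|(hh>172))&(s>150)&(v>80)
    rep('griptop',n,red&near(.48,-.162,.04)&(z>.141)&(z<.152)); m=red&near(.48,-.162,.03); print('px',np.argwhere(m).mean(0) if m.any() else None)
    rep('stub',n,near(.574,.2205,.03)&(z>.145)&(z<.16)); rep('shoulder',n,near(.574,.2205,.03)&(z>.128)&(z<.144)); rep('body',n,near(.574,.2205,.03)&(z>.09)&(z<.128))
    rep('jar',n,red&near(.60,-.36,.06)&(z>.055)&(z<.085)); rep('cap',n,(hh>95)&(hh<125)&(s>120)&near(.69,-.178,.06)&(z>.17))
    rep('gaugehi',n,near(.46,-.385,.05)&(z>.175)); rep('collar',n,(hh>95)&(hh<125)&(s>120)&near(.486,-.302,.05)&(z>.055)&(z<.08))
a,_=load('scene');b,_=load('top')
cv2.imwrite('pics/end.png',np.hstack([cv2.resize(a[120:400,220:460],(480,560)),cv2.resize(b[100:260,150:310],(320,320)) if 0 else cv2.resize(b[100:380,150:310],(320,560))])[:,:,::-1])
E
python3 fin.py
```

```text
t 21.8333 tcp [0.4865 0.1309 0.2397] F [-0.4 -0.4 -0. ] gap 0.0516 q [ 0.1   0.17 -0.13  1.26  0.    1.95]
tilt [0.02 0.  ] ytool deg -15.925260312224378
shift tool mm [110.1  59.5  39.8] rotvec deg [ 0.02 -0.01 -0.03]
griptop scene 32 med [ 0.4806 -0.1583  0.1456] mec [ 0.481  -0.1605] 0.0108 z [0.1413 0.1474]
px [177.14754098 318.7704918 ]
stub scene 113 med [0.5762 0.2219 0.1544] mec [0.5745 0.2196] 0.0103 z [0.1462 0.1567]
shoulder scene 213 med [0.5818 0.2282 0.1407] mec [0.5744 0.2197] 0.0175 z [0.1287 0.1432]
body scene 236 med [0.5845 0.2313 0.1091] mec [0.575  0.2205] 0.0172 z [0.0914 0.1273]
jar scene 218 med [ 0.6029 -0.3543  0.0707] mec [ 0.601  -0.3628] 0.0296 z [0.0586 0.0734]
cap scene 143 med [ 0.6963 -0.1724  0.2094] mec [ 0.695  -0.1784] 0.016 z [0.1967 0.2126]
gaugehi scene 96 med [ 0.4666 -0.3792  0.1826] mec [ 0.4635 -0.3833] 0.0237 z [0.1755 0.1886]
collar scene 162 med [ 0.4882 -0.3     0.0685] mec [ 0.4882 -0.2991] 0.0328 z [0.0576 0.0709]
griptop top 56 med [ 0.4791 -0.1624  0.1449] mec [ 0.4792 -0.1621] 0.0103 z [0.1423 0.1474]
px [221.07017544 345.87719298]
stub top 1
shoulder top 29 med [0.5831 0.2104 0.139 ] mec [0.5816 0.2134] 0.012 z [0.1299 0.1422]
body top 15 med [0.5783 0.2043 0.1088] mec [0.5796 0.206 ] 0.007 z [0.093  0.1214]
jar top 325 med [ 0.5994 -0.3634  0.0689] mec [ 0.6004 -0.3635] 0.0283 z [0.0655 0.0727]
cap top 131 med [ 0.6936 -0.1779  0.2088] mec [ 0.6943 -0.1782] 0.015 z [0.2021 0.212 ]
gaugehi top 181 med [ 0.4599 -0.3815  0.1831] mec [ 0.4614 -0.384 ] 0.0227 z [0.1756 0.1881]
collar top 288 med [ 0.4869 -0.3025  0.0671] mec [ 0.4867 -0.3021] 0.0344 z [0.0637 0.0709]
```

View pics/end.png

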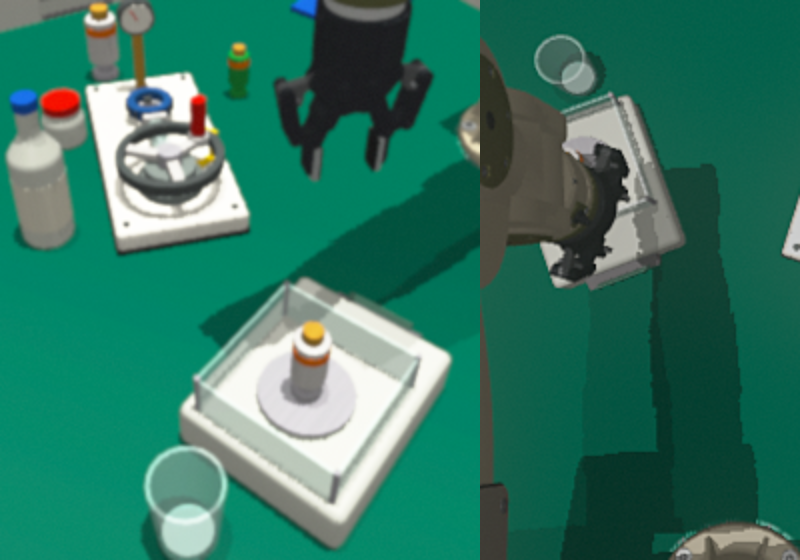

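The capsule stands upright in the middle of the pan (305,375). The grip is at the pointer, with its top-view pixels (345.9,221.1) the same as at the start (345.9,221.0). Bottle, jar, beaker and gauge haven't moved. Handing in.

```bash
python3 -c "
from workcell import env
print(env.hand_in())"
```

```text
the job is handed in; nothing more can be done
None
```

The job is done and handed in at about 22 s of the 72 s allowed; no verdict was reported. I turned the wheel one revolution clockwise by the red grip, pressed the collar down to its stop, drew the capsule out and stood it on the pan.

What the last checks showed:
- **Wheel:** in the top view the red grip sits on the same pixels as at the start (within 0.1 px), next to the yellow pointer. In the scene view it is about half a pixel off in height.
- **Collar:** it reached its stop 8 mm down at about 28 N, and has sprung back to 67–68 mm above the table.
- **Capsule:** it stands upright and released at about (0.5745, 0.220), against a measured pan centre of (0.574, 0.2205). Its top is 0.154–0.157 m above the table, against 0.154 expected. The pan contact force was only a few newtons.
- **Other objects:** the gauge, jar and bottle measure the same as at the start, within about 2 mm. The beaker looks unmoved in the last picture, but I did not measure it.
- **Disagreement:** in the last top view the arm hid most of the capsule, so its final position comes from the scene camera alone.

I saved and viewed 8 pictures.

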